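Load the slat into the boring jig

TASK

Load the long slat into the boring jig ready for drilling: feed it flat along the channel under the low bridge and its sprung hold-down, never forcing it, until its end bears firmly on the stop, without shifting the stop from its setting. Then swing the clamp lever fully over so that the slat is held home, let go, and leave the other things on the bench alone.

Things in the scene. Friction and masses are not known exactly. Their poses are not given: they have to be found in the camera images.
- slat_center (a point): Loose ash slat, plain bar 240 long (x axis) x 40 wide (y) x 18 thick (z), about 0.12 kg, both ends alike with corners eased by 2 to 3 mm. Starts flat on the bench left of the jig, roughly square to its channel. The point is its centre, 9 above its underside. It may go in either end first, either face up.
- jig: Boring jig screwed to the bench. Origin on the bench, z up, x = feed direction (towards world -y, give or take 0.2 rad), y towards its back fence (away from the robot). In its frame (mm): plywood deck, top at z = 12, x = -230 to 235, y = -80 to 55. Channel centred on y = 0, 42 wide, between wooden walls z = 12 to 32.5: back fence y = 21 to 45, front guide y = -45 to -21.
- mouth (a point): Middle of the channel's entry on the deck top, jig frame (-40, 0, 12), axes as the jig. Both walls begin here; the front guide ends at jig x = 90, the back fence at 235. Ahead of it each wall flares outward at 35 degrees, from jig x = -40 to -54, 10 wider each side. Before the flare the deck is open and flat.
- bridge (a point): Aluminium bridge over the channel, jig x = 0 to 90, y = -45 to 45: underside 20.5 above the deck, plate top at z = 42.5, housing and drill bushes on it up to z = 65. The point is the middle of the underside's entry edge, jig frame (0, 0, 32.5), axes as the jig.
- shoe_entry (a point): Sprung white hold-down shoe under the bridge: ramp of 24 degrees from jig x = 4 to 20, then a flat sole to x = 42, hanging 3 below the slat's top. The slat's end lifts it; it presses down with about 4.5 N, so pushing takes roughly 3 to 8 N, up to about 13 N as the end meets the ramp (friction is hidden). Point: start of the flat sole, jig (20, 0, 27) when the shoe is down.
- stop_face (a point): Aluminium stop block 28 x 36 x 24 with a black star knob (45 above the deck), in the channel beyond the bridge, set at jig x = 150 to 180. Point: middle of the face the slat's end meets, 9 above the deck, axes as the jig. Only hand-tight: some 6 N on it is firm, over about 10 N it slides back. Home, the slat's centre is 120 before it, its rear end 20 to 50 outside the mouth.
- cam (a joint): Angle of the clamp lever (rad), 0 to 1.75, growing clockwise seen from above. Starts open at 0 to 0.3. From about 1.0 its rubber-tyred eccentric, beside the channel beyond the bridge on the robot's side, bites on the slat's side and presses it on the back fence; 1.75 is the end of travel, fully over. It stays where left; takes a newton or two at the handle.
- cam_pivot (a point): Pivot of the clamp lever, jig frame (118, -39, 42), axes as the jig.
- cam_handle (a point): Upright black handle at the end of the clamp lever: a post of 16 diameter, from 38 to 87 above the bench, 85 from the pivot; the point is on its axis, 64 above the bench. At joint value q it lies, seen from the pivot, in the direction -0.70 - q rad from the jig's x axis (about z). The steel lever bar under it spans 38 to 46 above the bench.
- offcut: Bystander: offcut of the same ash, 110 x 40 x 18, lying behind the jig; too short, not the slat. Origin on its underside.
- sanding_block: Bystander: cork sanding block 105 x 62 x 36, between robot and jig. Origin on its underside.
- gouge: Bystander: carving gouge, 230 long, wooden handle, lying behind the jig. Origin on its underside.
- square: Bystander: joiner's try square, 110 wooden stock and 150 steel blade, lying to the right of the jig. Origin under its stock.
- mallet: Bystander: round carver's mallet standing on its head, 218 tall, 90 across, to the right of the jig. Origin at its foot.
- tin: Bystander: tin of 72 diameter, 85 tall, behind the slat. Origin at its foot.
- bowl: Bystander: rough wooden bowl, 170 across, 75 tall, left of the slat. Origin at its foot.
Mind the look-alikes: they are no part of the job. What is shaped like the part that bears slat_center but grey or orange is not meant.

How it is judged:
By the outcome, as a careful person would: the job done as asked, in the order asked, and still so for the second after the job is handed in, with the robot touching nothing.
It also fails if it takes over 72 s, if anything falls off the work surface, if the arm or the gripper's body presses on something with over 40 N, if the wrist force passes 120 N, or if a joint passes its speed limit or range.

ROBOT

A 7-joint arm with a two-finger parallel gripper is mounted at the origin on the work surface. World frame = base frame: x ahead of the robot, y to its left, z up, the work surface at z = 0. Lengths are in m, angles in rad, forces in N, time in s.
With the tool pointing down it reaches from about 0.4 to 0.875 m from the base axis. Payload 19.3 kg.
Tool frame: the origin (TCP) lies at the very end of the fingers, on their centre line; the grasp point (between the pads) lies 19 mm behind it (robot.grip_depth is the distance from the TCP to the grasp point, in m); z points along the fingers, y is the line along which they close (so a half turn about z gives the same grasp; the last joint's range is limited). The gripper opens to 85 mm and grips with 20 to 120 N. Pads are 22 mm wide; open, the fingers measure 114 mm over their backs; the gripper's body (76 mm by 85 mm) begins 54 mm behind the grasp point. The pads swing forward as they close: fully open they stand 13 mm farther back than shut.
Start: joints at [-1.254, 0.521, -0.036, 1.599, 0.021, 1.021, -0.113], TCP at [0.236, 0.579, 0.231] pointing down, gripper open.
Joint ranges: [-2.91, 2.91], [-0.3, 2.13], [-1.5, 1.42], [0.17, 2.43], [-1.26, 4.41], [0.16, 1.93], [-2.52, 2.52]. Speed limits (rad/s): [1.89, 1.89, 2.39, 2.39, 3.01, 3.01, 3.01].

INTERFACE

Orientations are given as a unit quaternion [w, x, y, z].
In Python, from bench import robot, read_camera, camera_params gives the robot as it stands.
- The arm moves only by the tool arm_command, never from a script. Its argument "moves" is text: rows parted by semicolons, each of 7 numbers parted by spaces: the closure, from 0 (fully open) to 1 (shut), then the shift along the tool's x, y, z in mm, then the turn, a rotation vector about the tool's x, y, z in degrees. A call has 1 to 10 rows; each row is the pose to reach, as a shift and turn from the pose commanded when the call began, along the tool's axes at that moment; what a row does not reach only later rows make up. A row lasts 1/8 s, in which the tool goes at most 62.5 mm and 10.7 degrees, less where a joint would pass 70% of its speed; a pose out of reach is approached as far as the arm can. A call with a gripper value outside its range is refused whole. The fingers move at their own pace and stop on an object; the grip force is fixed at half the most. Time passes only in rows, so rows that repeat a pose let the fingers close. It gives the time, the measured TCP pose, the force, the opening and the grip force at its end, in the units of the state.
- robot.sense(): the state, without advancing time (a new reading comes with each control period).
- read_camera(name): name is "scene" or "side" or "wrist"; returns the picture (384x512x3 uint8, red, green, blue); there is no depth.
- camera_params(name): a dict with "fx", "fy", "cx", "cy" (pixels), "xyz" and "orientation" of the camera in the world. Camera axes: x right, y up, looking along -z (the intrinsics and any distortion apply to the point x, -y, -z); pixel columns grow to the right and rows downward; lengths in m; the calibration is good to about 2 mm. The wrist camera is an equidistant fisheye: a pixel r from the principal point sees the ray r / f radians off the axis. A picture is of the moment at which its call begins: read the wrist's pose just before it. camera_params takes no time and is no camera call; for the wrist camera it gives the pose at the moment of the call.
- robot.sign_off(): hands the job in; it is judged then, once.
The state is a dict: "time_s": time; "q": joint angles; "joint_vel": joint speeds; "joint_torque": joint torques, N m; "ee_pos": TCP position; "ee_rot": TCP orientation; "contact_force": force on the tool from outside, world axes, zero at the start; "wrist_torque": the same for the moment, N m; "gripper_width": opening from 0.0 (shut) to 1.0 (fully open); "gripper_force": force on a finger pad.
Only numpy, scipy, OpenCV 4.12 (cv2) and the standard library are available. Lean on these libraries where they do the work, as an engineer would, in place of code of your own. Each camera call takes 0.05 s, during which the arm holds its last target. There are 200 camera calls.

## Working session

There is one attempt and no reset: what is moved stays moved. The work goes in short steps, Python scripts to look and compute and a tool call to move; the robot and the scene stay as the last step left them, time stands still between calls to the robot, and variables do not carry over. Pictures are saved under pics/ and viewed, at most 10 in all, crops included, and the job is handed in when it is done.

Besides the shell and the picture viewer there is one more tool, called after "Request:" in YAML: its name, and indented under it one key for each argument. arm_command: Moves the arm, as the interface text tells. Its arguments: {"type":"object","properties":{"moves":{"type":"string"}},"required":["moves"]}

```bash
mkdir -p pics; ls
cat > h.py <<'E'
import numpy as np,cv2
from scipy.spatial.transform import Rotation as R
from bench import robot,read_camera,camera_params
def Rq(q): return R.from_quat([q[1],q[2],q[3],q[0]])
def ray(p,u,v,fish=False):
    a,b=(u-p["cx"])/p["fx"],(v-p["cy"])/p["fy"]
    if fish:
        r=np.hypot(a,b); s=np.sin(r)/r if r>1e-9 else 1; d=np.array([a*s,b*s,np.cos(r)])
    else: d=np.array([a,b,1.])
    return np.array(p["xyz"]),Rq(p["orientation"]).apply(d*[1,-1,-1])
def onz(p,u,v,z,fish=False):
    o,d=ray(p,u,v,fish); return o+d*(z-o[2])/d[2]
def proj(p,X,fish=False):
    c=Rq(p["orientation"]).inv().apply(np.array(X)-p["xyz"])*[1,-1,-1]
    if fish:
        r=np.hypot(c[0],c[1]); t=np.arctan2(r,c[2]); a=c[:2]/max(r,1e-9)*t
    else: a=c[:2]/c[2]
    return np.array([a[0]*p["fx"]+p["cx"],a[1]*p["fy"]+p["cy"]])
E
python3 - <<'E'
from h import *
import json
ims={}
for n in ["scene","side","wrist"]:
    p=camera_params(n); im=read_camera(n); cv2.imwrite(f"pics/{n}0.png",im[:,:,::-1]); print(n,{k:(np.round(v,4).tolist()) for k,v in p.items() if not isinstance(v,str)})
    json.dump({k:(np.array(v).tolist()) for k,v in p.items() if not isinstance(v,str)},open(f"pics/{n}0.json","w")); ims[n]=im
s=robot.sense(); print({k:np.round(v,3).tolist() for k,v in s.items()})
a=np.vstack([np.hstack([ims["scene"],ims["side"]])]); cv2.imwrite("pics/both.png",cv2.resize(a,(800,300))[:,:,::-1])
E
```

```text
pics
scene {'fx': 417.5421, 'fy': 417.5421, 'cx': 250.0954, 'cy': 196.1075, 'xyz': [1.2772, 0.2162, 1.0655], 'orientation': [0.5951, 0.2064, 0.2684, 0.7288]}
side {'fx': 486.6368, 'fy': 486.6368, 'cx': 251.1373, 'cy': 194.9353, 'xyz': [0.272, 1.2952, 1.3778], 'orientation': [-0.0797, -0.0332, 0.3801, 0.9209]}
wrist {'fx': 297.3186, 'fy': 297.3186, 'cx': 254.1089, 'cy': 193.2716, 'xyz': [0.1637, 0.608, 0.3729], 'orientation': [0.8202, -0.1262, -0.0844, 0.5515]}
{'time_s': 0.15, 'q': [-1.254, 0.522, -0.036, 1.6, 0.021, 1.021, -0.113], 'joint_vel': [0.0, -0.002, -0.001, -0.002, -0.003, -0.0, -0.001], 'joint_torque': [0.002, -92.739, 1.981, -37.005, 0.018, 0.006, -0.0], 'ee_pos': [0.236, 0.579, 0.231], 'ee_rot': [-0.0, 0.192, 0.981, -0.0], 'contact_force': [-0.268, -0.839, 0.133], 'wrist_torque': [0.028, 0.032, 0.005], 'gripper_force': 0.0, 'gripper_width': 0.997}
```

View pics/scene0.png

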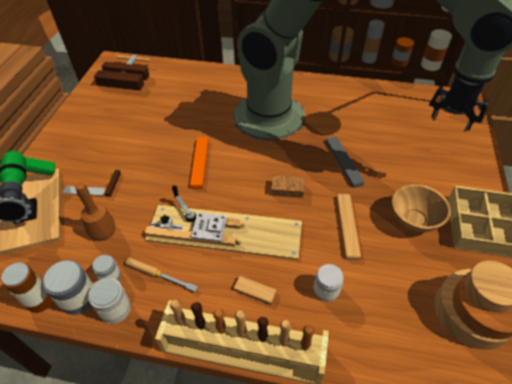

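View pics/side0.png

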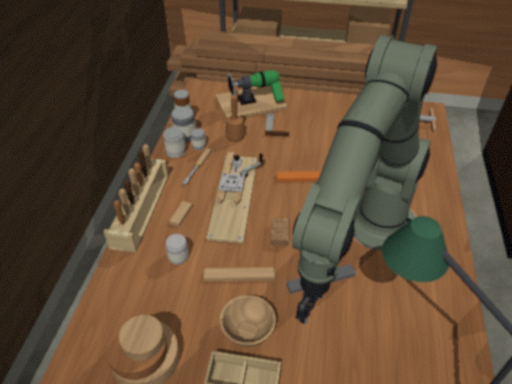

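View pics/wrist0.png

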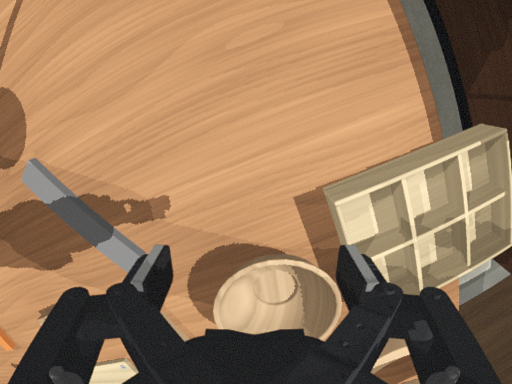

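The scene view shows the slat at (337..360, 195..258), the jig deck at (145..302, 205..257), and the lever handle at about (175,190). In the side view the slat is at (203..274, 268..282) and the deck at (208..256, 152..243). Next I'll measure the outlines.

Run:
```python
from h import *
import json
for n,rois,zs in [("scene",{"slat":(328,188,370,265),"deck":(135,200,310,262)},0),("side",{"slat":(198,262,280,287),"deck":(203,148,262,248)},0)]:
    im=cv2.imread(f"pics/{n}0.png"); p=json.load(open(f"pics/{n}0.json"))
    hsv=cv2.cvtColor(im,cv2.COLOR_BGR2HSV)
    for k,(x0,y0,x1,y1) in rois.items():
        print(n,k,"px",hsv[(y0+y1)//2,(x0+x1)//2], "border",hsv[y0+1,x0+1])
        h=hsv[y0:y1,x0:x1].astype(int); m=((h[...,0]>=13)&(h[...,2]>110)&(h[...,1]<165)).astype(np.uint8)
        m=cv2.morphologyEx(m,cv2.MORPH_OPEN,np.ones((2,2)))
        cs,_=cv2.findContours(m,cv2.RETR_EXTERNAL,cv2.CHAIN_APPROX_NONE); c=max(cs,key=cv2.contourArea)+[x0,y0]
        hull=cv2.convexHull(c); ap=cv2.approxPolyDP(hull,3,True)[:,0]
        z=.018 if k=="slat" else .012
        print(cv2.contourArea(c)); 
        for q in ap: print(q,np.round(onz(p,q[0],q[1],z)[:2],4))
    # crop up view
s=cv2.imread("pics/scene0.png")[175:270,130:375]; s=cv2.resize(s,None,fx=3.2,fy=3.2,interpolation=2)
t=cv2.imread("pics/side0.png")[145:290,195:300]; t=cv2.resize(t,None,fx=2,fy=2,interpolation=2)
c=np.zeros((600,800,3),np.uint8); c[:s.shape[0],:s.shape[1]]=s; c[305:305+t.shape[0],:t.shape[1]]=t[:295]; cv2.imwrite("pics/crop1.png",c)
```

```text
scene slat px [ 17 150 219] border [ 13 201 160]
814.5
[340 195] [0.3738 0.304 ]
[351 199] [0.3839 0.3398]
[359 259] [0.604  0.3748]
[347 257] [0.604  0.3406]
scene deck px [ 17  32 161] border [ 13 199 181]
5599.0
[146 231] [ 0.6272 -0.2685]
[159 206] [ 0.5262 -0.2627]
[178 200] [ 0.4906 -0.2101]
[302 222] [0.5006 0.1971]
[298 259] [0.6346 0.2029]
[146 240] [ 0.6585 -0.2565]
side slat px [ 17  98 174] border [ 14 143 146]
1934.0
[279 262] [0.3539 0.2688]
[279 286] [0.3408 0.3669]
[198 286] [0.606  0.4131]
[198 262] [0.6306 0.317 ]
side deck px [ 20  86 158] border [ 14 126 134]
5672.0
[261 148] [ 0.5138 -0.3368]
[261 247] [0.4265 0.2092]
[203 247] [0.631  0.2448]
[203 150] [ 0.7609 -0.28  ]
```

View pics/crop1.png

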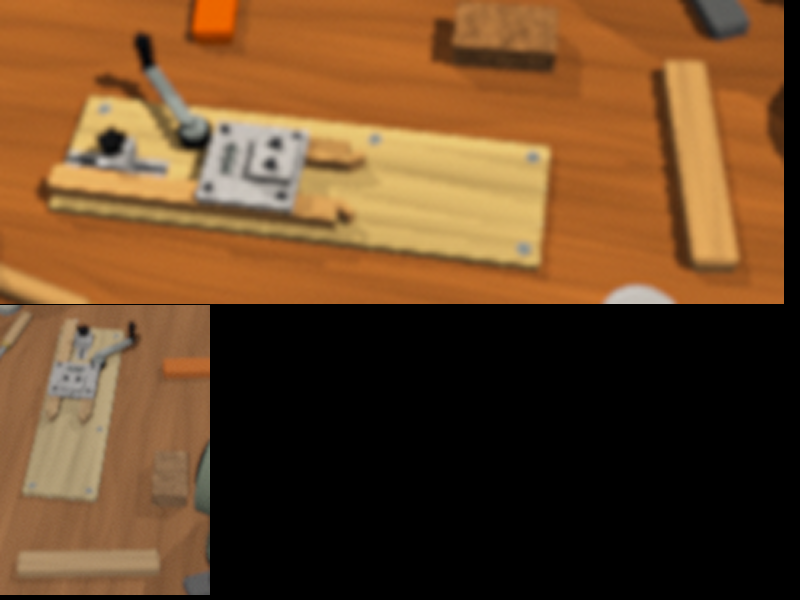

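The crop confirms the slat and the jig outline: mouth to the right and lever pointing at the robot. Rough results:
- **Jig:** origin about (0.593, -0.028), yaw -1.52.
- **Slat:** centre about (0.49, 0.34), yaw about 9°.

I'll move above the slat and refine from there.

```bash
cat >> h.py <<'E'
def go(target,yang,s=None):
    s=s or robot.sense(); r=Rq(s["ee_rot"]); d=r.inv().apply(np.array(target)-s["ee_pos"])*1000
    des=R.from_matrix(np.column_stack([[-np.sin(yang),np.cos(yang),0],[np.cos(yang),np.sin(yang),0],[0,0,-1]]))
    print("shift",d.round(1),"rot",np.degrees((r.inv()*des).as_rotvec()).round(1))
E
python3 -c "
from h import *
go([.47,.34,.25],np.radians(99))"
```

```text
shift [-307.  -132.6  -19. ] rot [ -0.1  -0.  -31.2]
```

Request:
arm_command:
  moves: "0 -50 -22 -10 0 0 -5; 0 -105 -45 -19 0 0 -12; 0 -160 -69 -19 0 0 -18; 0 -215 -93 -19 0 0 -24; 0 -265 -115 -19 0 0 -31; 0 -307 -133 -19 0 0 -31; 0 -307 -133 -19 0 0 -31; 0 -307 -133 -19 0 0 -31"

```text
time_s: 1.15
ee_pos: [0.4695, 0.3402, 0.2501]
ee_rot: [-0.0, -0.077, 0.997, 0.0]
contact_force: [-0.7, 0.8, -0.7]
gripper_width: 0.999
gripper_force: 0.0
```

Run:
```python
from h import *
import json
s=robot.sense(); p=camera_params("wrist"); im=read_camera("wrist"); cv2.imwrite("pics/w1.png",im[:,:,::-1])
json.dump({k:np.array(v).tolist() for k,v in p.items() if not isinstance(v,str)},open("pics/w1.json","w"))
print(s["ee_pos"],s["ee_rot"],p["xyz"],s["contact_force"])
```

```text
[0.46948037 0.34018343 0.25010877] [-2.91177396e-04 -7.70433807e-02  9.97027697e-01  5.99032545e-05] [0.39278844 0.32861371 0.39226466] [-0.72970465  0.83064786 -0.72211948]
```

View pics/w1.png

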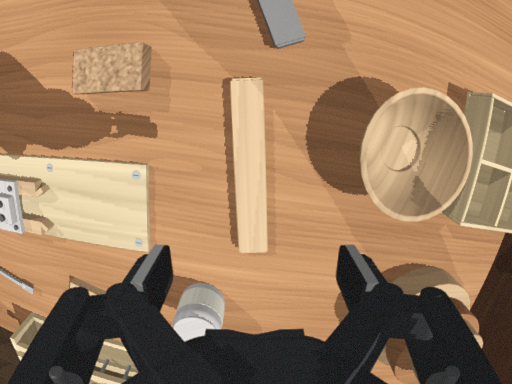

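The slat is clear, with corners near (231,79), (263,78), (267,251) and (239,252). The deck end is at (150,160)–(150,250).

Run:
```python
from h import *
import json
im=cv2.imread("pics/w1.png"); p=json.load(open("pics/w1.json"))
hsv=cv2.cvtColor(im,cv2.COLOR_BGR2HSV).astype(int)
for y in (100,165,230): print(y,[(x,*hsv[y,x]) for x in list(range(226,242,2))+list(range(260,274,2))])
m=((hsv[...,1]<118)&(hsv[...,2]>150)).astype(np.uint8)
for nm,(x0,y0,x1,y1),z in [("slat",(215,65,285,262),.018),("deck",(60,145,165,258),.012)]:
    mm=cv2.morphologyEx(m[y0:y1,x0:x1],cv2.MORPH_OPEN,np.ones((3,3)))
    cs,_=cv2.findContours(mm,cv2.RETR_EXTERNAL,cv2.CHAIN_APPROX_NONE); c=max(cs,key=cv2.contourArea)[:,0]+[x0,y0]
    P=np.array([onz(p,u,v,z,True)[:2] for u,v in c],np.float32)
    r=cv2.minAreaRect(P*1000); print(nm,len(c),c.min(0),c.max(0),r); print(cv2.boxPoints(r).round(1).tolist())
# deck: straight long edges and end edge
    if nm=="deck":
        ap=cv2.approxPolyDP(cv2.convexHull(c),3,True)[:,0]
        for q in ap: print(q,onz(p,*q,z,True)[:2].round(4))
```

```text
100 [(226, np.int64(13), np.int64(127), np.int64(133)), (228, np.int64(14), np.int64(126), np.int64(136)), (230, np.int64(13), np.int64(119), np.int64(154)), (232, np.int64(17), np.int64(79), np.int64(239)), (234, np.int64(17), np.int64(78), np.int64(238)), (236, np.int64(17), np.int64(75), np.int64(244)), (238, np.int64(17), np.int64(82), np.int64(231)), (240, np.int64(17), np.int64(84), np.int64(228)), (260, np.int64(18), np.int64(80), np.int64(235)), (262, np.int64(17), np.int64(79), np.int64(235)), (264, np.int64(14), np.int64(116), np.int64(203)), (266, np.int64(14), np.int64(125), np.int64(200)), (268, np.int64(14), np.int64(122), np.int64(200)), (270, np.int64(14), np.int64(123), np.int64(201)), (272, np.int64(14), np.int64(122), np.int64(201))]
165 [(226, np.int64(14), np.int64(123), np.int64(199)), (228, np.int64(13), np.int64(129), np.int64(134)), (230, np.int64(14), np.int64(133), np.int64(138)), (232, np.int64(13), np.int64(127), np.int64(137)), (234, np.int64(17), np.int64(95), np.int64(203)), (236, np.int64(17), np.int64(79), np.int64(228)), (238, np.int64(17), np.int64
[... 1146 characters left out ...]
p.int64(14), np.int64(127), np.int64(183))]
slat 405 [230  77] [267 253] ((479.8323974609375, 336.5406799316406), (239.07774353027344, 42.15018844604492), 10.731186866760254)
[[358.5, 335.0], [366.29998779296875, 293.6000061035156], [601.2000122070312, 338.1000061035156], [593.4000244140625, 379.5]]
deck 345 [ 60 157] [150 252] ((564.4523315429688, 118.59498596191406), (138.83993530273438, 169.22982788085938), 3.085181474685669)
[[490.6000061035156, 199.39999389648438], [499.70001220703125, 30.399999618530273], [638.2999877929688, 37.79999923706055], [629.2000122070312, 206.8000030517578]]
[ 60 157] [0.499  0.0486]
[148 165] [0.4931 0.1982]
[149 252] [0.6277 0.2039]
[ 60 237] [0.6365 0.0377]
```

```bash
python3 -c "
from h import *
go([.480,.3365,.004],np.radians(100.7))"
```

```text
shift [-10.2  -5.8 246.2] rot [ 0.  -0.  -1.8]
```

Request:
arm_command:
  moves: "0 -10 -6 60 0 0 -2; 0 -10 -6 120 0 0 -2; 0 -10 -6 180 0 0 -2; 0 -10 -6 225 0 0 -2; 0.2 -10 -6 240 0 0 -2; 0.4 -10 -6 246 0 0 -2; 1 -10 -6 246 0 0 -2; 1 -10 -6 246 0 0 -2; 1 -10 -6 246 0 0 -2; 1 -10 -6 246 0 0 -2"

```text
time_s: 2.45
ee_pos: [0.4813, 0.3359, 0.0055]
ee_rot: [0.001, -0.094, 0.996, 0.0]
contact_force: [-1.4, -0.4, 10.4]
gripper_width: 0.449
gripper_force: 61.7
```

```bash
python3 -c "
from h import *
go([.580,.17,.12],np.radians(3.2))"
```

```text
shift [ -66.  -181.4 -114.6] rot [ 0.1  0.  97.6]
```

Request:
arm_command:
  moves: "1 0 0 -10 0 0 0; 1 0 0 -40 0 0 0; 1 0 0 -80 0 0 0; 1 0 0 -110 0 0 0; 1 0 0 -110 0 0 0"

```text
time_s: 3.08
ee_pos: [0.4818, 0.3362, 0.1172]
ee_rot: [0.002, -0.094, 0.996, 0.001]
contact_force: [-0.1, 0.1, -0.0]
gripper_width: 0.449
gripper_force: 60.7
```

Request:
arm_command:
  moves: "1 -7 -18 0 0 0 9.7; 1 -13 -36 0 0 0 19.5; 1 -20 -54 0 0 0 29.3; 1 -26 -73 0 0 0 39; 1 -33 -91 0 0 0 48.8; 1 -40 -109 0 0 0 58.6; 1 -46 -127 0 0 0 68.4; 1 -53 -145 0 0 0 78; 1 -60 -163 0 0 0 88; 1 -66 -181 0 0 0 97.6"

```text
time_s: 4.32
ee_pos: [0.5795, 0.1694, 0.1138]
ee_rot: [-0.0, 0.689, 0.725, -0.0]
contact_force: [-0.4, 0.1, -1.7]
gripper_width: 0.449
gripper_force: 60.6
```

Request:
arm_command:
  moves: "1 0 0 0 0 0 0;1 0 0 0 0 0 0;1 0 0 0 0 0 0"

```text
time_s: 4.7
ee_pos: [0.5792, 0.1708, 0.1142]
ee_rot: [-0.0, 0.686, 0.728, -0.0]
contact_force: [-0.1, -0.5, -1.7]
gripper_width: 0.446
gripper_force: 60.6
```

Run:
```python
from h import *
import json
print(robot.sense()["ee_pos"],robot.sense()["ee_rot"])
for n in ["scene","side"]:
    p=camera_params(n); im=read_camera(n); cv2.imwrite(f"pics/{n}1.png",im[:,:,::-1])
s=cv2.imread("pics/scene1.png")[165:265,130:330]; s=cv2.resize(s,None,fx=4,fy=4,interpolation=2)
t=cv2.imread("pics/side1.png")[145:295,190:310]; t=cv2.resize(t,None,fx=1.3,fy=1.3,interpolation=2)
c=np.zeros((600,800,3),np.uint8); c[:400]=s; c[400:600,:t.shape[1]]=t[:200] if len(t)>=200 else np.vstack([t,np.zeros((200-len(t),t.shape[1],3),np.uint8)]); cv2.imwrite("pics/crop2.png",c)
```

```text
[0.57915559 0.17077003 0.11415459] [-2.65954222e-04  6.85930292e-01  7.27667206e-01 -2.81309621e-05]
```

View pics/crop2.png

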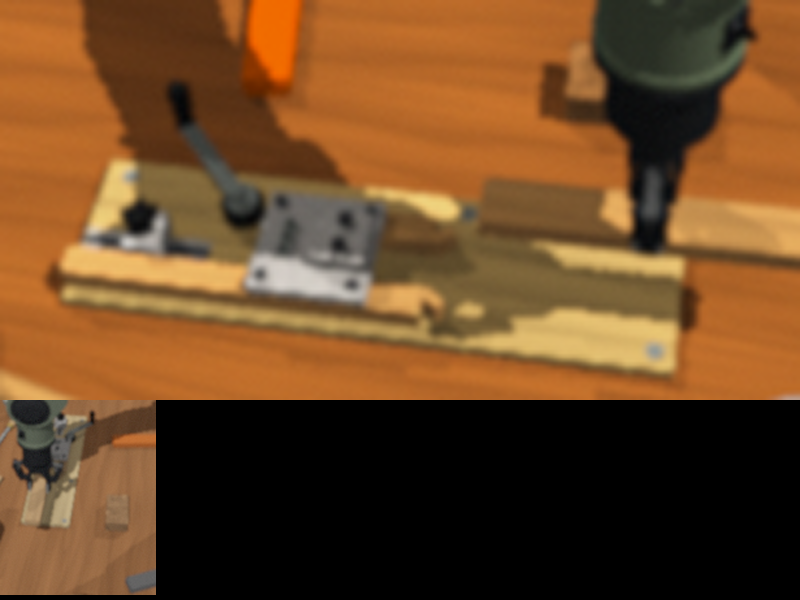

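The crop shows the slat gripped square over the deck entry, with its front end at about (250,210). The bridge plate corners and deck corners are clear enough to fit the jig's pose.

Run:
```python
from h import *
import json
from scipy.optimize import least_squares
p=json.load(open("pics/scene0.json"))
c1=lambda a:(130+a[0]/3.2-.5*(1-1/3.2),175+a[1]/3.2-.5*(1-1/3.2))
L=[((-230,-80,12),(550,147)),((-230,55,0),(541,265)),((235,-80,12),(90,97)),((235,55,0),(50,209)),
((90,-45,42.5),(218,120)),((0,-45,42.5),(311,130)),((0,45,42.5),(297,214)),((90,45,42.5),(197,206))]
J=np.array([l[0] for l in L])/1000; U=np.array([c1(l[1]) for l in L])
def W(v,J): c,s=np.cos(v[2]),np.sin(v[2]); return J@np.array([[c,s,0],[-s,c,0],[0,0,1]])+[v[0],v[1],0]
f=lambda v:(np.array([proj(p,X) for X in W(v,J)])-U).ravel()
r=least_squares(f,[.593,-.028,-1.52],loss="soft_l1"); print(r.x,np.degrees(r.x[2])); print(r.fun.reshape(-1,2).round(1).tolist() if 0 else f(r.x).reshape(-1,2).round(1).tolist())
s=robot.sense()
for u,v,z in [(250.3,209.7,.1265),(249.2,223.4,.1085)]: print(onz(p,u,v,z))
t=s["ee_pos"]; R_=Rq(s["ee_rot"]).as_matrix(); print("pred front corner", t-R_[:,0]*.12-R_[:,1]*.02, t-R_[:,0]*.12+R_[:,1]*.02)
v=r.x
for nm,q in [("mouth",(-.04,0,.012)),("stop",(.15,0,.021)),("pre",(-.185,0,.1))]: print(nm,W(v,np.array([q])).round(4))
from scipy.spatial.transform import Rotation
json.dump(v.tolist(),open("jig.json","w"))
h=(W(v,np.array([[.118,-.039,.042]])))[0]; print("pivot",h)
hp=onz(p,*c1((144,42)),.082); d=hp-h; a=np.arctan2(d[1],d[0])-v[2]; print("handle",hp,np.hypot(*d[:2]),"q",-0.7-((a+np.pi)%(2*np.pi)-np.pi))
```

```text
[ 0.58790818 -0.02850567 -1.50511172] -86.23654936100577
[[0.3, -0.6], [-0.1, 1.8], [-0.1, 0.1], [0.7, 2.0], [0.2, 0.3], [-0.2, 0.2], [-1.2, -1.7], [0.1, -2.5]]
[0.57047199 0.04989917 0.1265    ]
[0.60529794 0.05373103 0.1085    ]
pred front corner [0.56633372 0.04961852 0.11424544] [0.60626622 0.05194116 0.11423902]
mouth [[0.5853 0.0114 0.012 ]]
stop [[ 0.5978 -0.1782  0.021 ]]
pre [[0.5758 0.1561 0.1   ]]
pivot [ 0.55673749 -0.14881106  0.042     ]
handle [ 0.4978646  -0.20752493  0.082     ] 0.0831464691721117 q 0.15243512698583683
```

```bash
python3 -c "
from h import *
go([.576,.1531,.022],np.radians(3.76))"
```

```text
shift [-17.3  -4.3  92.3] rot [-0.  -0.  -0.4]
```

Request:
arm_command:
  moves: "1 -17 -4 10 0 0 -0.4; 1 -17 -4 40 0 0 -0.4; 1 -17 -4 70 0 0 -0.4; 1 -17 -4 85 0 0 -0.4; 1 -17 -4 92 0 0 -0.4; 1 -17 -4 92 0 0 -0.4"

```text
time_s: 5.55
ee_pos: [0.5767, 0.1526, 0.0225]
ee_rot: [0.0, 0.684, 0.729, -0.0]
contact_force: [0.3, -0.4, -1.2]
gripper_width: 0.448
gripper_force: 60.6
```

Request:
arm_command:
  moves: "1 0 0 1 0 0 0;1 0 0 2 0 0 0;1 0 0 3 0 0 0; 1 0 0 3 0 0 0"

```text
time_s: 6.05
ee_pos: [0.5765, 0.1529, 0.0193]
ee_rot: [-0.0, 0.684, 0.729, 0.0]
contact_force: [-0.5, -0.1, -1.9]
gripper_width: 0.45
gripper_force: 60.6
```

Request:
arm_command:
  moves: "1 0 0 1 0 0 0;1 0 0 1.5 0 0 0; 1 0 0 1.5 0 0 0"

```text
time_s: 6.42
ee_pos: [0.5765, 0.1528, 0.0177]
ee_rot: [-0.0, 0.684, 0.729, -0.0]
contact_force: [-0.1, -0.4, -0.7]
gripper_width: 0.454
gripper_force: 60.6
```

Request:
arm_command:
  moves: "1 0 0 0.5 0 0 0;1 0 0 0.5 0 0 0; 1 0 0 0.5 0 0 0"

```text
time_s: 6.8
ee_pos: [0.5766, 0.1529, 0.0175]
ee_rot: [-0.0, 0.684, 0.729, 0.0]
contact_force: [-1.0, -0.5, 5.1]
gripper_width: 0.449
gripper_force: 61.3
```

Request:
arm_command:
  moves: "1 -6 0 -0.6 0 0 0;1 -14 0 -0.6 0 0 0;1 -22 0 -0.6 0 0 0;1 -30 0 -0.6 0 0 0;1 -36 0 -0.6 0 0 0;1 -42 0 -0.6 0 0 0; 1 -42 0 -0.6 0 0 0"

```text
time_s: 7.68
ee_pos: [0.5793, 0.1104, 0.0179]
ee_rot: [0.0, 0.685, 0.729, -0.0]
contact_force: [0.2, 0.3, -1.3]
gripper_width: 0.45
gripper_force: 60.7
```

Request:
arm_command:
  moves: "1 -5 0 0 0 0 0;1 -10 0 0 0 0 0;1 -15 0 0 0 0 0;1 -18 0 0 0 0 0; 1 -18 0 0 0 0 0"

```text
time_s: 8.3
ee_pos: [0.5804, 0.0927, 0.0179]
ee_rot: [0.0, 0.684, 0.729, -0.0]
contact_force: [0.6, -0.4, -1.1]
gripper_width: 0.45
gripper_force: 60.7
```

Run:
```python
from h import *
s=robot.sense(); print(s["ee_rot"])
a=read_camera("scene")[:,:,::-1]; 
c=cv2.resize(a[165:265,130:330],None,fx=4,fy=4,interpolation=2); cv2.imwrite("pics/crop3.png",c)
```

```text
[ 2.72075916e-05  6.84484874e-01  7.29027060e-01 -3.97874792e-05]
```

View pics/crop3.png

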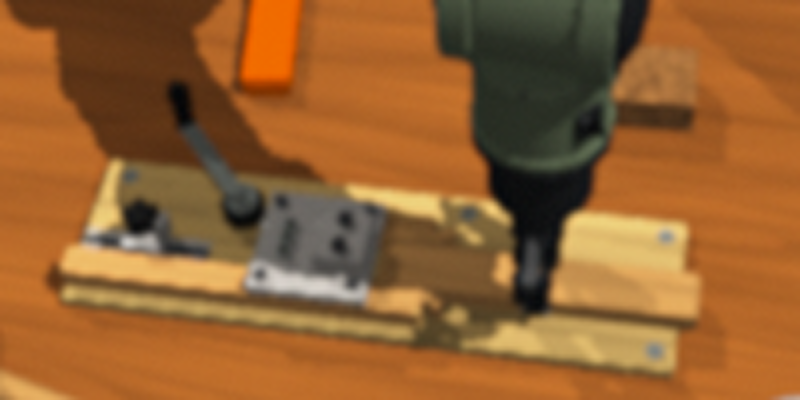

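The slat lies between the walls with its front at the bridge. Now I'll feed it gently under the shoe.

Request:
arm_command:
  moves: "1 -2 0 0 0 0 0;1 -4 0 0 0 0 0;1 -6 0 0 0 0 0;1 -8 0 0 0 0 0; 1 -10 0 0 0 0 0"

```text
time_s: 8.98
ee_pos: [0.581, 0.0829, 0.0179]
ee_rot: [0.0, 0.684, 0.729, -0.0]
contact_force: [0.9, 0.8, -1.3]
gripper_width: 0.45
gripper_force: 60.7
```

Request:
arm_command:
  moves: "1 -2 0 0 0 0 0;1 -4 0 0 0 0 0;1 -6 0 0 0 0 0;1 -8 0 0 0 0 0"

```text
time_s: 9.48
ee_pos: [0.5815, 0.0749, 0.0179]
ee_rot: [0.0, 0.684, 0.729, -0.0]
contact_force: [0.6, 0.1, -1.8]
gripper_width: 0.451
gripper_force: 60.7
```

Request:
arm_command:
  moves: "1 -2 0 0 0 0 0;1 -4 0 0 0 0 0;1 -6 0 0 0 0 0;1 -8 0 0 0 0 0"

```text
time_s: 9.98
ee_pos: [0.5819, 0.0686, 0.0179]
ee_rot: [-0.001, 0.684, 0.73, 0.001]
contact_force: [-0.7, 9.4, -1.5]
gripper_width: 0.445
gripper_force: 60.6
```

Request:
arm_command:
  moves: "1 -1 0 0 0 0 0;1 -2 0 0 0 0 0;1 -3 0 0 0 0 0"

```text
time_s: 10.35
ee_pos: [0.5821, 0.0659, 0.0179]
ee_rot: [-0.001, 0.684, 0.73, 0.001]
contact_force: [-0.7, 6.3, -1.6]
gripper_width: 0.45
gripper_force: 60.7
```

Request:
arm_command:
  moves: "1 -1 0 0 0 0 0;1 -2 0 0 0 0 0;1 -3 0 0 0 0 0;1 -4 0 0 0 0 0"

```text
time_s: 10.85
ee_pos: [0.5824, 0.0612, 0.0179]
ee_rot: [-0.0, 0.684, 0.729, 0.0]
contact_force: [-0.1, 6.0, -1.2]
gripper_width: 0.449
gripper_force: 60.7
```

Request:
arm_command:
  moves: "1 -1 0 0 0 0 0;1 -2 0 0 0 0 0;1 -3 0 0 0 0 0;1 -4 0 0 0 0 0"

```text
time_s: 11.35
ee_pos: [0.5826, 0.0572, 0.0178]
ee_rot: [-0.001, 0.684, 0.729, 0.0]
contact_force: [-1.0, 6.7, -1.4]
gripper_width: 0.449
gripper_force: 60.7
```

Request:
arm_command:
  moves: "0 0 0 0 0 0 0;0 0 0 0 0 0 0;0 0 0 0 0 0 0;0 0 0 -30 0 0 0;0.5 0 0 -75 0 0 0;1 40 0 -75 0 0 0;1 95 0 -75 0 0 0;1 146 0 -75 0 0 0; 1 146 0 -40 0 0 0; 1 146 0 0 0 0 0"

```text
time_s: 12.6
ee_pos: [0.5737, 0.2028, 0.0175]
ee_rot: [0.0, 0.684, 0.73, 0.001]
contact_force: [1.9, -0.7, -0.7]
gripper_width: -0.002
gripper_force: 0.0
```

Request:
arm_command:
  moves: "1 0 0 0 0 0 0;1 -3 0 0 0 0 0;1 -6 0 0 0 0 0;1 -8 0 0 0 0 0"

```text
time_s: 13.1
ee_pos: [0.5745, 0.1936, 0.019]
ee_rot: [0.0, 0.684, 0.729, 0.001]
contact_force: [-0.4, 0.8, 0.7]
gripper_width: -0.001
gripper_force: 0.0
```

Run:
```python
from h import *
a=read_camera("scene")[:,:,::-1]; b=read_camera("wrist")[:,:,::-1]
c=np.zeros((600,800,3),np.uint8); c[:300]=cv2.resize(a[165:265,130:330],(600,300),interpolation=2)[:, :600] if 0 else cv2.copyMakeBorder(cv2.resize(a[165:265,130:330],(600,300),interpolation=2),0,0,0,200,0); c[300:,:400]=cv2.resize(b,(400,300)); cv2.imwrite("pics/crop4.png",c)
```

```text
(no output)
```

View pics/crop4.png

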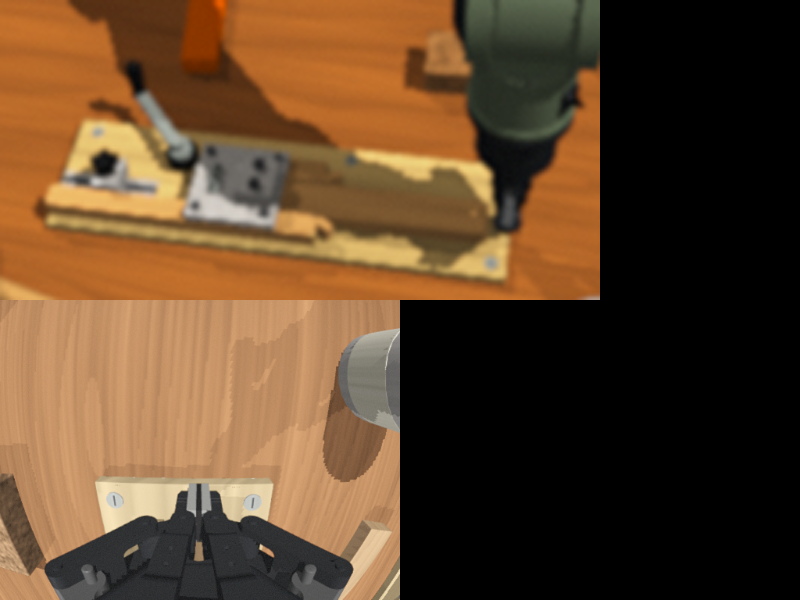

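The closed fingers stand behind the slat's rear end. Next I'll push in stages and watch the force.

Request:
arm_command:
  moves: "1 -2 0 0 0 0 0;1 -4 0 0 0 0 0;1 -6 0 0 0 0 0;1 -8 0 0 0 0 0;1 -10 0 0 0 0 0;1 -12 0 0 0 0 0"

```text
time_s: 13.95
ee_pos: [0.5746, 0.183, 0.0179]
ee_rot: [-0.0, 0.684, 0.73, 0.001]
contact_force: [-1.0, 6.7, -1.0]
gripper_width: -0.004
gripper_force: 3.4
```

Request:
arm_command:
  moves: "1 -2 0 0 0 0 0;1 -5 0 0 0 0 0;1 -8 0 0 0 0 0;1 -11 0 0 0 0 0;1 -14 0 0 0 0 0;1 -17 0 0 0 0 0;1 -20 0 0 0 0 0"

```text
time_s: 14.82
ee_pos: [0.5759, 0.163, 0.0179]
ee_rot: [-0.0, 0.684, 0.73, 0.0]
contact_force: [-0.6, 5.8, -0.6]
gripper_width: 0.002
gripper_force: 3.4
```

Request:
arm_command:
  moves: "1 -3 0 0 0 0 0;1 -6 0 0 0 0 0;1 -9 0 0 0 0 0;1 -12 0 0 0 0 0;1 -15 0 0 0 0 0;1 -18 0 0 0 0 0;1 -21 0 0 0 0 0;1 -24 0 0 0 0 0;1 -27 0 0 0 0 0;1 -30 0 0 0 0 0"

```text
time_s: 16.08
ee_pos: [0.5778, 0.133, 0.0179]
ee_rot: [-0.0, 0.684, 0.729, 0.0]
contact_force: [-0.2, 7.1, -1.0]
gripper_width: -0.002
gripper_force: 3.4
```

Request:
arm_command:
  moves: "1 -3 0 0 0 0 0;1 -6 0 0 0 0 0;1 -9 0 0 0 0 0;1 -12 0 0 0 0 0;1 -15 0 0 0 0 0;1 -18 0 0 0 0 0;1 -21 0 0 0 0 0;1 -24 0 0 0 0 0;1 -27 0 0 0 0 0;1 -30 0 0 0 0 0"

```text
time_s: 17.32
ee_pos: [0.5797, 0.1032, 0.0179]
ee_rot: [-0.0, 0.684, 0.73, 0.0]
contact_force: [-0.4, 6.5, -0.5]
gripper_width: 0.002
gripper_force: 3.5
```

Request:
arm_command:
  moves: "1 -2 0 0 0 0 0;1 -4 0 0 0 0 0;1 -6 0 0 0 0 0;1 -8 0 0 0 0 0;1 -10 0 0 0 0 0;1 -12 0 0 0 0 0"

```text
time_s: 18.08
ee_pos: [0.5805, 0.0912, 0.0179]
ee_rot: [-0.001, 0.684, 0.73, 0.0]
contact_force: [-0.5, 6.7, -0.3]
gripper_width: 0.0
gripper_force: 3.5
```

Run:
```python
from h import *
a=read_camera("scene")[:,:,::-1]; b=read_camera("side")[:,:,::-1]
c=np.hstack([cv2.resize(a[190:260,135:265],(650,350),interpolation=2)]); d=cv2.resize(b[150:200,215:270],(275,250),interpolation=2)
o=np.zeros((600,650,3),np.uint8); o[:350]=c; o[350:,:275]=d; cv2.imwrite("pics/crop5.png",o)
```

```text
(no output)
```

View pics/crop5.png

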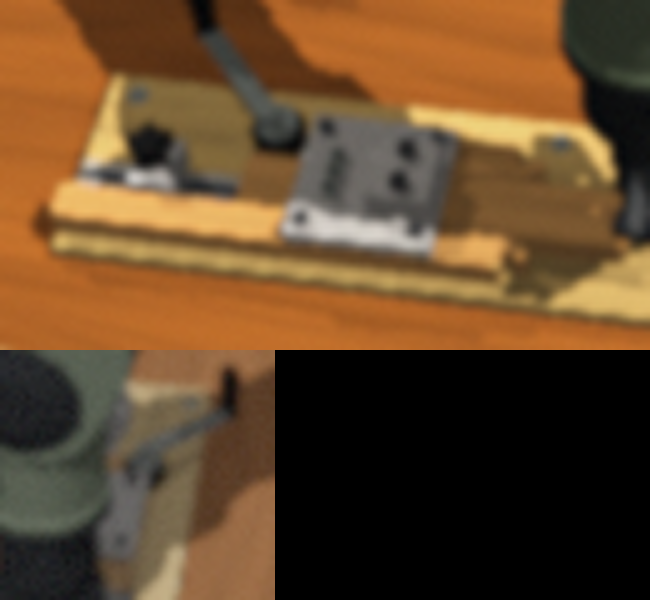

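The slat's end now shows beyond the bridge at about (243,175), with the stop still further on at about (185,175). I'll creep the rest.

Request:
arm_command:
  moves: "1 -1.5 0 0 0 0 0;1 -3 0 0 0 0 0;1 -4.5 0 0 0 0 0;1 -6 0 0 0 0 0;1 -7.5 0 0 0 0 0;1 -9 0 0 0 0 0"

```text
time_s: 18.92
ee_pos: [0.581, 0.0823, 0.0179]
ee_rot: [-0.001, 0.684, 0.73, 0.0]
contact_force: [-0.8, 6.9, -0.7]
gripper_width: -0.005
gripper_force: 3.5
```

Request:
arm_command:
  moves: "1 -0.5 0 0 0 0 0;1 -1 0 0 0 0 0;1 -1.5 0 0 0 0 0;1 -2 0 0 0 0 0"

```text
time_s: 19.42
ee_pos: [0.5811, 0.0803, 0.0179]
ee_rot: [-0.001, 0.684, 0.73, 0.0]
contact_force: [-0.3, 7.3, -0.8]
gripper_width: -0.002
gripper_force: 3.5
```

Request:
arm_command:
  moves: "1 -0.5 0 0 0 0 0;1 -1 0 0 0 0 0;1 -1.5 0 0 0 0 0"

```text
time_s: 19.8
ee_pos: [0.5812, 0.0788, 0.0179]
ee_rot: [-0.001, 0.684, 0.73, 0.0]
contact_force: [-1.2, 7.0, -0.7]
gripper_width: -0.002
gripper_force: 3.5
```

Request:
arm_command:
  moves: "1 -0.5 0 0 0 0 0;1 -1 0 0 0 0 0;1 -1.5 0 0 0 0 0"

```text
time_s: 20.18
ee_pos: [0.5813, 0.0773, 0.0179]
ee_rot: [-0.001, 0.684, 0.73, 0.0]
contact_force: [-1.4, 6.1, -0.2]
gripper_width: 0.003
gripper_force: 3.5
```

Request:
arm_command:
  moves: "1 -0.5 0 0 0 0 0;1 -1 0 0 0 0 0;1 -1.5 0 0 0 0 0"

```text
time_s: 20.55
ee_pos: [0.5814, 0.0758, 0.0179]
ee_rot: [-0.001, 0.684, 0.73, 0.0]
contact_force: [-0.2, 7.5, -0.6]
gripper_width: -0.002
gripper_force: 3.6
```

Request:
arm_command:
  moves: "1 -0.5 0 0 0 0 0;1 -1 0 0 0 0 0"

```text
time_s: 20.8
ee_pos: [0.5815, 0.0748, 0.0179]
ee_rot: [-0.001, 0.684, 0.73, 0.0]
contact_force: [-1.0, 6.3, 0.4]
gripper_width: 0.001
gripper_force: 3.6
```

Request:
arm_command:
  moves: "1 -0.5 0 0 0 0 0;1 -1 0 0 0 0 0"

```text
time_s: 21.05
ee_pos: [0.5816, 0.0738, 0.0179]
ee_rot: [-0.001, 0.684, 0.73, 0.0]
contact_force: [-1.2, 6.2, -0.3]
gripper_width: -0.004
gripper_force: 3.6
```

Request:
arm_command:
  moves: "1 -0.5 0 0 0 0 0;1 -1 0 0 0 0 0"

```text
time_s: 21.3
ee_pos: [0.5816, 0.0728, 0.0179]
ee_rot: [-0.001, 0.684, 0.73, 0.0]
contact_force: [0.1, 8.1, -0.2]
gripper_width: 0.0
gripper_force: 3.6
```

Request:
arm_command:
  moves: "1 -0.5 0 0 0 0 0"

```text
time_s: 21.42
ee_pos: [0.5816, 0.0723, 0.0179]
ee_rot: [-0.001, 0.684, 0.73, 0.0]
contact_force: [-0.2, 7.1, -0.0]
gripper_width: 0.001
gripper_force: 3.6
```

Request:
arm_command:
  moves: "1 -0.5 0 0 0 0 0"

```text
time_s: 21.55
ee_pos: [0.5817, 0.0718, 0.0179]
ee_rot: [-0.001, 0.684, 0.73, 0.0]
contact_force: [-1.5, 7.3, 0.7]
gripper_width: -0.004
gripper_force: 3.6
```

Request:
arm_command:
  moves: "1 -0.5 0 0 0 0 0"

```text
time_s: 21.68
ee_pos: [0.5817, 0.0713, 0.0179]
ee_rot: [-0.001, 0.684, 0.73, 0.0]
contact_force: [-0.7, 6.9, -0.2]
gripper_width: -0.002
gripper_force: 3.6
```

Run:
```python
from h import *
a=read_camera("scene")[:,:,::-1]
cv2.imwrite("pics/crop6.png",cv2.resize(a[195:250,140:240],(800,440),interpolation=2))
```

```text
(no output)
```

View pics/crop6.png

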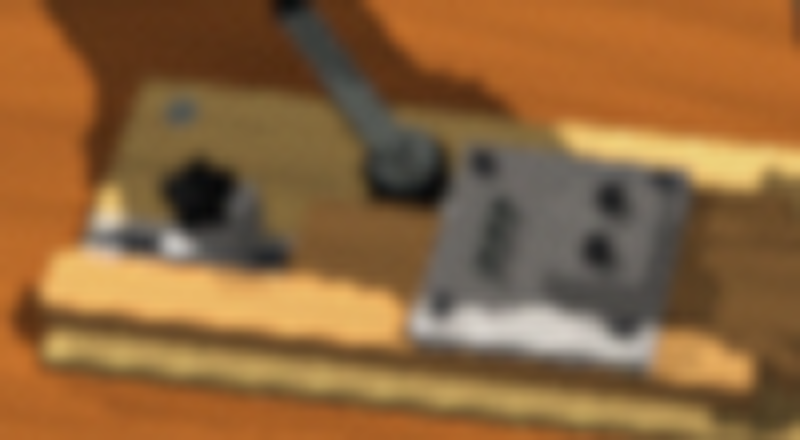

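The slat's end is at about (300,240) in this crop and the stop's face at about (262,245), so a gap of around 10 mm remains. I'll convert it and continue without more pictures.

Run:
```python
from h import *
import json
p=camera_params("scene"); v=json.load(open("jig.json"))
def jig(X): d=np.array(X[:2])-v[:2]; c,s=np.cos(v[2]),np.sin(v[2]); return [d@[c,s],d@[-s,c]]
for nm,u,w,z in [("slat end top",300,230,.030),("stop face top",262,230,.036),("stop face low",270,245,.025)]:
    print(nm,np.round(jig(onz(p,140+u/8-.4,195+w/8-.4,z)),4))
s=robot.sense(); print("tcp",jig(s["ee_pos"]))
# row profile along slat/stop line for gap
a=read_camera("scene"); 
for y in (222,223,224,225,226): print(y,[int(a[y,x].max())-int(a[y,x].min()) for x in range(164,186)])
```

```text
slat end top [ 0.148  -0.0049]
stop face top [0.1604 0.0011]
stop face low [1.594e-01 1.000e-04]
tcp [np.float64(-0.09994493388469707), np.float64(0.0004008021976951257)]
222 [0, 2, 2, 3, 4, 4, 4, 10, 29, 53, 67, 69, 72, 73, 77, 79, 79, 79, 78, 78, 78, 78]
223 [3, 3, 3, 2, 4, 5, 3, 8, 24, 43, 57, 62, 66, 72, 77, 78, 79, 79, 81, 79, 79, 80]
224 [6, 5, 4, 5, 5, 5, 5, 5, 14, 26, 35, 41, 52, 66, 74, 76, 76, 78, 75, 77, 78, 78]
225 [7, 6, 4, 4, 4, 5, 3, 3, 5, 8, 12, 21, 42, 62, 72, 75, 75, 75, 74, 75, 76, 75]
226 [8, 6, 3, 3, 5, 4, 2, 1, 0, 1, 1, 18, 44, 66, 74, 74, 74, 73, 73, 73, 72, 74]
```

Request:
arm_command:
  moves: "1 -0.5 0 0 0 0 0;1 -1 0 0 0 0 0;1 -1.5 0 0 0 0 0;1 -2 0 0 0 0 0"

```text
time_s: 22.28
ee_pos: [0.5818, 0.0693, 0.0178]
ee_rot: [-0.001, 0.684, 0.73, 0.0]
contact_force: [0.6, 6.4, 0.5]
gripper_width: 0.002
gripper_force: 3.6
```

Request:
arm_command:
  moves: "1 -0.5 0 0 0 0 0;1 -1 0 0 0 0 0"

```text
time_s: 22.52
ee_pos: [0.5819, 0.0683, 0.0179]
ee_rot: [-0.001, 0.684, 0.73, 0.0]
contact_force: [-0.5, 7.3, 0.5]
gripper_width: 0.002
gripper_force: 3.6
```

Request:
arm_command:
  moves: "1 -0.5 0 0 0 0 0;1 -1 0 0 0 0 0"

```text
time_s: 22.78
ee_pos: [0.582, 0.0673, 0.0179]
ee_rot: [-0.001, 0.684, 0.73, 0.0]
contact_force: [-0.4, 7.5, 0.0]
gripper_width: 0.001
gripper_force: 3.6
```

Request:
arm_command:
  moves: "1 -0.5 0 0 0 0 0;1 -1 0 0 0 0 0"

```text
time_s: 23.02
ee_pos: [0.5821, 0.0663, 0.0179]
ee_rot: [-0.001, 0.684, 0.73, 0.0]
contact_force: [0.4, 7.4, -0.5]
gripper_width: -0.005
gripper_force: 3.6
```

Request:
arm_command:
  moves: "1 -0.5 0 0 0 0 0;1 -0.9 0 0 0 0 0"

```text
time_s: 23.28
ee_pos: [0.5821, 0.0654, 0.0179]
ee_rot: [-0.001, 0.684, 0.73, 0.0]
contact_force: [-0.4, 7.2, 0.4]
gripper_width: 0.002
gripper_force: 3.6
```

Not there yet, so I'll keep going in small steps.

Request:
arm_command:
  moves: "1 -0.5 0 0 0 0 0;1 -1 0 0 0 0 0"

```text
time_s: 23.52
ee_pos: [0.5821, 0.0644, 0.0179]
ee_rot: [-0.001, 0.684, 0.73, 0.0]
contact_force: [-0.1, 7.3, -0.1]
gripper_width: -0.001
gripper_force: 3.6
```

Request:
arm_command:
  moves: "1 -0.5 0 0 0 0 0;1 -0.8 0 0 0 0 0"

```text
time_s: 23.78
ee_pos: [0.5822, 0.0636, 0.0179]
ee_rot: [-0.001, 0.684, 0.73, 0.0]
contact_force: [-0.5, 6.5, -0.2]
gripper_width: -0.001
gripper_force: 3.6
```

Request:
arm_command:
  moves: "1 -0.4 0 0 0 0 0;1 -0.8 0 0 0 0 0"

```text
time_s: 24.02
ee_pos: [0.5823, 0.0629, 0.0179]
ee_rot: [-0.001, 0.684, 0.73, 0.0]
contact_force: [-1.7, 7.5, -0.4]
gripper_width: -0.001
gripper_force: 3.6
```

Request:
arm_command:
  moves: "1 -0.4 0 0 0 0 0;1 -0.7 0 0 0 0 0"

```text
time_s: 24.28
ee_pos: [0.5823, 0.0621, 0.0179]
ee_rot: [-0.001, 0.684, 0.73, 0.0]
contact_force: [0.3, 7.9, 0.7]
gripper_width: 0.002
gripper_force: 3.6
```

Run:
```python
from h import *
a=read_camera("scene").astype(int)
for y in (219,221,222,224,226): print(y,[int(a[y,x].max()-a[y,x].min()) for x in range(164,186)],[int(a[y,x].sum()//3) for x in range(164,180)])
```

```text
219 [0, 1, 0, 1, 2, 5, 9, 19, 41, 62, 68, 70, 70, 70, 68, 68, 68, 67, 67, 67, 66, 55] [14, 12, 10, 14, 38, 67, 86, 89, 87, 91, 96, 93, 91, 89, 89, 88]
221 [2, 1, 1, 2, 3, 4, 4, 10, 30, 56, 70, 76, 78, 78, 77, 78, 77, 77, 76, 77, 75, 74] [8, 11, 12, 25, 55, 77, 80, 72, 78, 89, 94, 93, 90, 89, 89, 88]
222 [0, 2, 2, 1, 4, 4, 5, 10, 28, 52, 70, 77, 80, 80, 80, 80, 79, 79, 78, 78, 77, 77] [19, 22, 23, 33, 52, 69, 70, 66, 74, 86, 92, 90, 90, 90, 90, 90]
224 [4, 5, 4, 5, 5, 5, 4, 6, 17, 39, 61, 73, 76, 76, 76, 75, 76, 76, 77, 77, 76, 75] [66, 68, 71, 72, 73, 69, 65, 64, 69, 77, 81, 84, 86, 85, 87, 86]
226 [6, 5, 3, 5, 3, 3, 3, 1, 12, 35, 57, 68, 73, 74, 73, 74, 73, 75, 75, 74, 74, 75] [78, 74, 75, 74, 71, 66, 60, 53, 51, 58, 69, 78, 83, 84, 84, 83]
```

Request:
arm_command:
  moves: "1 -0.4 0 0 0 0 0;1 -0.7 0 0 0 0 0"

```text
time_s: 24.58
ee_pos: [0.5823, 0.0614, 0.0179]
ee_rot: [-0.001, 0.684, 0.73, 0.0]
contact_force: [0.6, 6.7, 0.3]
gripper_width: 0.002
gripper_force: 3.6
```

Request:
arm_command:
  moves: "1 -0.4 0 0 0 0 0;1 -0.7 0 0 0 0 0"

```text
time_s: 24.82
ee_pos: [0.5824, 0.0607, 0.0179]
ee_rot: [-0.001, 0.684, 0.73, 0.0]
contact_force: [-0.1, 5.8, -0.4]
gripper_width: 0.002
gripper_force: 3.6
```

Request:
arm_command:
  moves: "1 -0.4 0 0 0 0 0;1 -0.7 0 0 0 0 0"

```text
time_s: 25.08
ee_pos: [0.5824, 0.0601, 0.0179]
ee_rot: [-0.001, 0.684, 0.73, 0.0]
contact_force: [-0.3, 7.4, 0.9]
gripper_width: 0.001
gripper_force: 3.6
```

Request:
arm_command:
  moves: "1 -0.3 0 0 0 0 0;1 -0.6 0 0 0 0 0"

```text
time_s: 25.32
ee_pos: [0.5825, 0.0594, 0.0179]
ee_rot: [-0.001, 0.684, 0.73, 0.0]
contact_force: [-0.4, 7.5, -0.2]
gripper_width: -0.001
gripper_force: 3.6
```

Request:
arm_command:
  moves: "1 -0.3 0 0 0 0 0;1 -0.6 0 0 0 0 0"

```text
time_s: 25.58
ee_pos: [0.5825, 0.0589, 0.0179]
ee_rot: [-0.001, 0.684, 0.73, 0.0]
contact_force: [0.2, 6.8, 0.9]
gripper_width: -0.001
gripper_force: 3.6
```

Request:
arm_command:
  moves: "1 -0.3 0 0 0 0 0;1 -0.6 0 0 0 0 0"

```text
time_s: 25.82
ee_pos: [0.5825, 0.0583, 0.0178]
ee_rot: [-0.001, 0.684, 0.73, 0.0]
contact_force: [0.3, 7.0, 0.4]
gripper_width: -0.0
gripper_force: 3.6
```

Request:
arm_command:
  moves: "1 -0.3 0 0 0 0 0;1 -0.6 0 0 0 0 0"

```text
time_s: 26.08
ee_pos: [0.5826, 0.0576, 0.0179]
ee_rot: [-0.001, 0.684, 0.73, 0.0]
contact_force: [-0.1, 6.9, -0.1]
gripper_width: -0.008
gripper_force: 3.6
```

```bash
cat > chk.py <<'E'
from h import *
def st(a):
    a=a.astype(int); g=a.max(2); out=[]
    x0,x1,y0,y1=155,174,211,226
    k=(g[y0:y1,x0:x1]<45); ys,xs=np.nonzero(k); out.append((k.sum(),round(xs.mean()+x0,2),round(ys.mean()+y0,2)))
    sat=a.max(2)-a.min(2)
    for y in (221,222,224,226):
        r=sat[y,164:186]; i=np.nonzero(r>35)[0]; out.append(164+i[0]-(r[i[0]]-35)/(r[i[0]]-r[i[0]-1]))
    return out
if __name__=="__main__":
    print(st(cv2.imread("pics/scene0.png")),st(cv2.imread("pics/scene1.png")))
    print(st(read_camera("scene")))
E
python3 chk.py
```

```text
[(np.int64(31), np.float64(164.35), np.float64(219.16)), np.float64(171.43589743589743), np.float64(171.4857142857143), np.float64(172.25), np.float64(181.19354838709677)] [(np.int64(34), np.float64(164.53), np.float64(218.91)), np.float64(172.25), np.float64(172.33333333333334), np.float64(174.0), np.float64(182.08695652173913)]
[(np.int64(45), np.float64(164.62), np.float64(219.07)), np.float64(172.17857142857142), np.float64(172.27586206896552), np.float64(172.11111111111111), np.float64(171.71428571428572)]
```

The stop knob hasn't moved. Continuing.

Request:
arm_command:
  moves: "1 -0.3 0 0 0 0 0;1 -0.6 0 0 0 0 0"

```text
time_s: 26.38
ee_pos: [0.5826, 0.0571, 0.0179]
ee_rot: [-0.001, 0.684, 0.73, 0.0]
contact_force: [-0.2, 7.5, 0.9]
gripper_width: 0.004
gripper_force: 3.6
```

Request:
arm_command:
  moves: "1 -0.3 0 0 0 0 0;1 -0.6 0 0 0 0 0"

```text
time_s: 26.62
ee_pos: [0.5826, 0.0565, 0.0179]
ee_rot: [-0.001, 0.684, 0.73, 0.0]
contact_force: [-0.4, 6.6, 0.3]
gripper_width: 0.004
gripper_force: 3.6
```

Request:
arm_command:
  moves: "1 -0.3 0 0 0 0 0;1 -0.6 0 0 0 0 0"

```text
time_s: 26.88
ee_pos: [0.5827, 0.0559, 0.0179]
ee_rot: [-0.001, 0.684, 0.73, 0.0]
contact_force: [-0.7, 7.2, 0.0]
gripper_width: 0.002
gripper_force: 3.6
```

Request:
arm_command:
  moves: "1 -0.3 0 0 0 0 0;1 -0.6 0 0 0 0 0"

```text
time_s: 27.12
ee_pos: [0.5827, 0.0553, 0.0179]
ee_rot: [-0.001, 0.684, 0.73, 0.0]
contact_force: [0.1, 7.3, 0.0]
gripper_width: 0.002
gripper_force: 3.6
```

```bash
python3 chk.py|tail -1
```

```text
[(np.int64(45), np.float64(164.62), np.float64(219.07)), np.float64(172.0344827586207), np.float64(171.88), np.float64(171.44), np.float64(171.0)]
```

Request:
arm_command:
  moves: "1 -0.4 0 0 0 0 0;1 -0.8 0 0 0 0 0"

```text
time_s: 27.42
ee_pos: [0.5828, 0.0545, 0.0179]
ee_rot: [-0.001, 0.684, 0.73, 0.0]
contact_force: [-0.5, 7.7, 1.6]
gripper_width: 0.0
gripper_force: 3.6
```

Request:
arm_command:
  moves: "1 -0.4 0 0 0 0 0;1 -0.8 0 0 0 0 0"

```text
time_s: 27.68
ee_pos: [0.5829, 0.0537, 0.0179]
ee_rot: [-0.001, 0.684, 0.73, 0.0]
contact_force: [-1.4, 7.3, 0.5]
gripper_width: -0.005
gripper_force: 3.6
```

Request:
arm_command:
  moves: "1 -0.4 0 0 0 0 0;1 -0.8 0 0 0 0 0"

```text
time_s: 27.92
ee_pos: [0.5829, 0.0529, 0.0179]
ee_rot: [-0.001, 0.684, 0.73, 0.0]
contact_force: [-0.7, 7.6, 0.8]
gripper_width: -0.002
gripper_force: 3.6
```

Request:
arm_command:
  moves: "1 -0.4 0 0 0 0 0;1 -0.8 0 0 0 0 0"

```text
time_s: 28.18
ee_pos: [0.5829, 0.0527, 0.0179]
ee_rot: [-0.001, 0.684, 0.73, 0.001]
contact_force: [-0.5, 10.7, 0.7]
gripper_width: 0.002
gripper_force: 5.9
```

```bash
python3 chk.py|tail -1
```

```text
[(np.int64(45), np.float64(164.62), np.float64(219.07)), np.float64(171.5185185185185), np.float64(171.21428571428572), np.float64(170.65), np.float64(170.26315789473685)]
```

Stop contact: the position stalled and the force rose about 3.5 N. A little more brings it to about 6 N on the stop.

Request:
arm_command:
  moves: "1 -0.2 0 0 0 0 0;1 -0.4 0 0 0 0 0; 1 -0.4 0 0 0 0 0"

```text
time_s: 28.6
ee_pos: [0.5829, 0.0527, 0.0179]
ee_rot: [-0.001, 0.684, 0.73, 0.001]
contact_force: [-0.4, 11.6, 0.8]
gripper_width: 0.002
gripper_force: 6.2
```

Request:
arm_command:
  moves: "1 -0.2 0 0 0 0 0;1 -0.3 0 0 0 0 0; 1 -0.3 0 0 0 0 0"

```text
time_s: 28.98
ee_pos: [0.5829, 0.0527, 0.0179]
ee_rot: [-0.001, 0.684, 0.73, 0.001]
contact_force: [-0.9, 15.0, 1.5]
gripper_width: 0.004
gripper_force: 6.9
```

Firm on the stop at about 7–8 N, with no shift. Now I'll retract and go to the lever.

Request:
arm_command:
  moves: "1 2 0 0 0 0 0;1 12 0 0 0 0 0;0.5 25 0 -30 0 0 0; 0.5 25 0 -90 0 0 0; 0.5 25 0 -130 0 0 0;0.5 25 0 -130 0 0 0"

```text
time_s: 29.72
ee_pos: [0.5828, 0.0756, 0.1508]
ee_rot: [0.001, 0.684, 0.729, 0.002]
contact_force: [0.3, 0.4, -0.6]
gripper_width: 0.502
gripper_force: 0.0
```

```bash
python3 chk.py|tail -1
python3 - <<'E'
from h import *
s=robot.sense(); print(s["ee_pos"])
p=camera_params("scene"); print("mallet",onz(p,98,232,0.0),onz(p,82,187,.218))
a=read_camera("scene"); g=a.max(2).astype(int)
ys,xs=np.nonzero(g[180:203,165:186]<50); print("dark",len(xs),xs.min()+165,xs.max()+165,ys.min()+180,ys.max()+180)
print(onz(p,xs.mean()+165,ys.mean()+180,.064))
go([.4968,-.2085,.13],np.radians(-35))
E
```

```text
[(np.int64(44), np.float64(164.64), np.float64(218.98)), np.float64(171.55555555555554), np.float64(171.1851851851852), np.float64(170.65), np.float64(170.3684210526316)]
[0.5819268  0.07557993 0.14896655]
mallet [ 0.65253451 -0.42032381  0.        ] [ 0.65109413 -0.3973147   0.218     ]
dark 31 173 177 186 196
[ 0.49695755 -0.20956532  0.064     ]
shift [-278.  -102.4   17.8] rot [ 0.  -0.  38.7]
```

Request:
arm_command:
  moves: "0.5 -40 -15 0 0 0 5;0.5 -85 -31 0 0 0 12;0.5 -130 -48 0 0 0 19;0.5 -180 -66 0 0 0 26;0.5 -225 -83 0 0 0 32;0.5 -260 -96 5 0 0 38.7;0.5 -278 -102 10 0 0 38.7;0.5 -278 -102 18 0 0 38.7;0.5 -278 -102 18 0 0 38.7"

```text
time_s: 30.95
ee_pos: [0.4969, -0.2078, 0.1286]
ee_rot: [-0.001, 0.887, 0.462, -0.001]
contact_force: [-0.4, -0.2, 0.5]
gripper_width: 0.5
gripper_force: 0.0
```

Run:
```python
from h import *
go([.4968,-.209,.055],np.radians(-35))
p=camera_params("wrist"); im=read_camera("wrist"); cv2.imwrite("pics/w9.png",im[:,:,::-1])
print(np.round(robot.sense()["q"],2))
```

```text
shift [-1.   0.7 73.6] rot [-0.1  0.  -0. ]
[-0.08  0.59  0.51  1.94 -0.42  0.73  0.07]
```

Request:
arm_command:
  moves: "0.5 -1 0 25 0 0 0;0.5 -1 0 50 0 0 0;0.5 -1 0 65 0 0 0;0.5 -1 0 73 0 0 0;0.72 -1 0 73 0 0 0;0.72 -1 0 73 0 0 0;0.72 -1 0 73 0 0 0"

```text
time_s: 31.88
ee_pos: [0.4971, -0.2098, 0.0575]
ee_rot: [0.0, 0.887, 0.461, 0.0]
contact_force: [0.3, -0.6, 0.6]
gripper_width: 0.275
gripper_force: 0.0
```

Run:
```python
from h import *
import json
s=robot.sense(); print(s["ee_pos"],s["contact_force"],s["gripper_width"])
r=Rq(s["ee_rot"]); v=json.load(open("jig.json")); pv=np.array([.5567,-.1488])
e=np.array(s["ee_pos"])
for i,q in enumerate(np.linspace(.15,1.85,18)):
    a=v[2]-.7-q; t=np.append(pv+.085*np.array([np.cos(a),np.sin(a)]),e[2]); d=r.inv().apply(t-e)*1000
    print(round(q,2),d.round(0)[:2],"rot",round(80*(q-.15)/1.65,0))
```

```text
[ 0.49706396 -0.20975841  0.05745434] [ 0.32953525 -0.57871949  0.59679906] 0.2746139693824532
0.15 [ 0. -1.] rot 0.0
0.25 [ 2. -9.] rot 5.0
0.35 [  5. -17.] rot 10.0
0.45 [  8. -25.] rot 15.0
0.55 [ 13. -32.] rot 19.0
0.65 [ 18. -39.] rot 24.0
0.75 [ 23. -46.] rot 29.0
0.85 [ 29. -51.] rot 34.0
0.95 [ 36. -56.] rot 39.0
1.05 [ 44. -61.] rot 44.0
1.15 [ 51. -65.] rot 48.0
1.25 [ 59. -67.] rot 53.0
1.35 [ 67. -70.] rot 58.0
1.45 [ 76. -71.] rot 63.0
1.55 [ 84. -71.] rot 68.0
1.65 [ 93. -71.] rot 73.0
1.75 [101. -69.] rot 78.0
1.85 [109. -67.] rot 82.0
```

Request:
arm_command:
  moves: "0.72 2 -9 0 0 0 5;0.72 5 -17 0 0 0 10;0.72 8 -25 0 0 0 15;0.72 13 -32 0 0 0 19;0.72 18 -39 0 0 0 24;0.72 23 -46 0 0 0 29;0.72 29 -51 0 0 0 34;0.72 36 -56 0 0 0 39;0.72 36 -56 0 0 0 39"

```text
time_s: 33.0
ee_pos: [0.4718, -0.1475, 0.0571]
ee_rot: [-0.0, 0.99, 0.139, 0.0]
contact_force: [0.7, 0.7, -0.5]
gripper_width: 0.277
gripper_force: 0.0
```

Run:
```python
from h import *
import json
s=robot.sense(); print(s["ee_pos"],s["contact_force"],s["gripper_width"])
r=Rq(s["ee_rot"]); v=json.load(open("jig.json")); pv=np.array([.5567,-.1488])
e=np.array(s["ee_pos"])
for i,q in enumerate(np.arange(1.05,2.0,.1)):
    a=v[2]-.7-q; t=np.append(pv+.085*np.array([np.cos(a),np.sin(a)]),e[2]); d=r.inv().apply(t-e)*1000
    print(round(q,2),d.round(0)[:2],"rot",round(80*(q-.95)/1.65,0))
```

```text
[ 0.4718204  -0.14753717  0.05708789] [ 0.67509275  0.71868449 -0.48977773] 0.2765034591242083
1.05 [ 3. -8.] rot 5.0
1.15 [  6. -16.] rot 10.0
1.25 [ 11. -23.] rot 15.0
1.35 [ 16. -30.] rot 19.0
1.45 [ 22. -36.] rot 24.0
1.55 [ 28. -42.] rot 29.0
1.65 [ 35. -47.] rot 34.0
1.75 [ 42. -51.] rot 39.0
1.85 [ 50. -54.] rot 44.0
1.95 [ 58. -57.] rot 48.0
```

Request:
arm_command:
  moves: "0.72 3 -8 0 0 0 5;0.72 6 -16 0 0 0 10;0.72 11 -23 0 0 0 15;0.72 16 -30 0 0 0 19;0.72 22 -36 0 0 0 24;0.72 28 -42 0 0 0 29;0.72 35 -47 0 0 0 34;0.72 42 -51 0 0 0 39;0.72 42 -51 0 0 0 39"

```text
time_s: 34.12
ee_pos: [0.4982, -0.0876, 0.0569]
ee_rot: [0.0, 0.98, -0.199, 0.0]
contact_force: [-0.3, 0.5, 0.3]
gripper_width: 0.28
gripper_force: 0.0
```

Request:
arm_command:
  moves: "0.72 2.5 -1.5 0 0 0 2;0.72 5 -2 0 0 0 4;0.72 5 -2 0 0 0 4"

```text
time_s: 34.5
ee_pos: [0.5034, -0.0879, 0.0569]
ee_rot: [0.0, 0.972, -0.234, -0.0]
contact_force: [-1.5, -1.9, 0.3]
gripper_width: 0.281
gripper_force: 1.0
```

Run:
```python
from h import *
s=robot.sense(); print(s["ee_pos"],s["contact_force"],s["gripper_width"]); r=Rq(s["ee_rot"])
pv=np.array([.5567,-.1488]); d=np.array(s["ee_pos"])[:2]-pv; print(np.hypot(*d), "q tcp",(-1.50511-.7-np.arctan2(d[1],d[0]))%(2*np.pi))
for w in ([.0707,.0707,0],): print(r.inv().apply(w))
print(r.inv().apply([np.cos(np.radians(43)),np.sin(np.radians(43)),0]).round(2))
```

```text
[ 0.50337129 -0.08794406  0.05687986] [-1.48744178 -1.90440241  0.29015244] 0.28122159439995126
0.0809159857840778 q tcp 1.7877071946728673
[ 3.07563561e-02 -9.51368792e-02 -2.78737528e-05]
[ 0.34 -0.94 -0.  ]
```

Request:
arm_command:
  moves: "0.72 0.7 -1.9 0 0 0 1;0.72 1.5 -3.7 0 0 0 2;0.72 1.5 -3.7 0 0 0 2"

```text
time_s: 34.88
ee_pos: [0.5056, -0.0859, 0.0568]
ee_rot: [0.001, 0.968, -0.252, -0.0]
contact_force: [-6.1, -8.9, -1.4]
gripper_width: 0.282
gripper_force: 4.8
```

Request:
arm_command:
  moves: "0.72 0.7 -1.9 0 0 0 1;0.72 1 -2.8 0 0 0 1.5;0.72 1 -2.8 0 0 0 1.5"

```text
time_s: 35.25
ee_pos: [0.5072, -0.0847, 0.0567]
ee_rot: [0.001, 0.964, -0.264, -0.001]
contact_force: [-9.4, -11.6, -1.9]
gripper_width: 0.281
gripper_force: 7.5
```

Resistance has climbed to about 15 N, which is the end of travel. Now I'll back off to centre and lift clear.

Request:
arm_command:
  moves: "0.72 -1.5 4 0 0 0 0;0.72 -2 6 0 0 0 0;0.6 -2 6 0 0 0 0;0.6 -2 6 -15 0 0 0;0.6 -2 6 -50 0 0 0;0.6 -2 6 -95 0 0 0;0.6 -2 6 -140 0 0 0;0.6 -2 6 -140 0 0 0"

```text
time_s: 36.25
ee_pos: [0.505, -0.0872, 0.2002]
ee_rot: [-0.001, 0.965, -0.263, 0.002]
contact_force: [-0.2, 0.2, -0.1]
gripper_width: 0.4
gripper_force: 0.0
```

Request:
arm_command:
  moves: "0.6 45 30 -10 0 0 0;0.6 90 60 -10 0 0 0;0.6 130 90 -10 0 0 0;0.6 130 90 -10 0 0 0"

```text
time_s: 36.75
ee_pos: [0.5696, -0.2345, 0.207]
ee_rot: [0.001, 0.964, -0.266, -0.0]
contact_force: [-0.4, 0.4, -0.1]
gripper_width: 0.393
gripper_force: 0.0
```

```bash
python3 chk.py|tail -1
python3 - <<'E'
from h import *
s=robot.sense(); print(s["time_s"],s["ee_pos"])
for n in("scene","side"):
    p=camera_params(n); a=read_camera(n); cv2.imwrite(f"pics/end_{n}.png",a[:,:,::-1]); g=a.max(2).astype(int)
    X=proj(p,[.4983,-.0871,.064]); print(n,X)
    u,v=X.round().astype(int); w=g[v-14:v+15,u-14:u+15]
    n_,lab,st,ce=cv2.connectedComponentsWithStats((w<55).astype(np.uint8))
    for i in range(1,n_): 
        if st[i,4]>6: c=ce[i]+[u-14,v-14]; h=onz(p,*c,.064); d=h[:2]-[.5567,-.1488]; print(st[i],c,h,np.hypot(*d),"q",(-1.50511-.7-np.arctan2(d[1],d[0]))%(2*np.pi))
E
```

```text
[(np.int64(31), np.float64(164.35), np.float64(219.16)), np.float64(170.8148148148148), np.float64(170.41666666666666), np.float64(170.02272727272728), np.float64(169.28947368421052)]
36.8 [ 0.56942883 -0.23231588  0.20676595]
scene [212.36959454 197.25976559]
[12  9  5 11 31] [212.12903226 196.74193548] [ 0.49642443 -0.08838647  0.064     ] 0.08534013812235351 q 1.723023876805435
side [255.07406249 178.20064459]
[14 11  2  8 16] [255.5 178.5] [ 0.49635931 -0.08568826  0.064     ] 0.08731603951316783 q 1.7443233478753744
```

The handle sits at q ≈ 1.73–1.74 in two views, which is fully over within measuring error. The stop knob is exactly where it started, and the arm is clear.

```bash
python3 -c "
from h import *
a=cv2.imread('pics/scene0.png').astype(int);b=cv2.imread('pics/end_scene.png').astype(int)
print(abs(a-b)[210:226,152:169].max(2).mean())
print(robot.sign_off())"
```

```text
5.658088235294118
the job is handed in; nothing more can be done
None
```

The slat is fed home and bears on the stop at about 7–8 N, with no sign in the images that the stop shifted. The lever is swung fully over (about 1.73–1.74 of 1.75 rad in two camera views), the gripper is clear, no other items were handled, and the job was handed in at about 37 s; the sign-off returned no verdict.

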